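# Walk a plaster mould round to its stop rail

### The arm

A 6-joint arm with a two-finger parallel gripper is mounted at the origin on the work surface. World frame = base frame: x ahead of the robot, y to its left, z up, the work surface at z = 0. Lengths are in m, angles in rad, forces in N, time in s.
With the tool pointing down it reaches from about 0.3 to 0.875 m from the base axis. Payload 6.4 kg.
Tool frame: the origin (TCP) lies midway between the tips of the shut fingers; the grasp point (between the pads) lies bot.hold_point_z behind it (bot.hold_point_z is the distance from the TCP to the grasp point, in m); z points along the fingers, y is the direction in which the jaws open and shut (so a half turn about z gives the same grasp; the last joint's range is limited). The gripper opens to 88 mm and grips with 3 to 60 N. Pads are 18 mm wide; open, the fingers measure 123 mm over their backs; the gripper's body (75 mm by 187 mm) begins 45 mm behind the grasp point.
Start: joints at [-1.362, 0.181, 1.607, -0, 1.354, -0.206], TCP at [0.232, -0.526, 0.239] pointing down, gripper open.
Joint ranges: [-2.99, 2.99], [-0.89, 2.07], [0.3, 2.58], [-1.14, 4.28], [0, 2.63], [-3.12, 3.12]. Speed limits (rad/s): [2.57, 2.57, 3.01, 3.14, 3.14, 3.14].

### API

Orientations are given as a rotation vector (axis times angle).
In Python, from cell import bot gives the robot as it stands.
- The arm moves only by the tool apply_moves, never from a script. Its argument "deltas" is a list that holds one entry, the list of rows, each a list of 7 numbers: the turn, a rotation vector about the world's x, y, z in degrees, then the shift along the world's x, y, z in mm, then the closure in counts, from 0 (fully open) to 255 (shut). A call has 1 to 8 rows; each row shifts and turns the pose as measured when the row begins; what a row does not reach is not made up. A row lasts 1/8 s, in which the tool goes at most 62.5 mm and 10.7 degrees, less where a joint would pass 70% of its speed; a pose out of reach is approached as far as the arm can. A call with a gripper value outside its range is refused whole. The fingers move at their own pace and stop on an object; the grip force is fixed at half the most. Time passes only in rows, so rows that do not move let the fingers close. It gives the time, the measured TCP pose, the force and the opening at its end, in the units of the state.
- bot.read_state(): the state, without advancing time (a new reading comes with each control period).
- bot.get_image(name): name is "scene" or "top" or "wrist"; returns a dict with "image" (384x512x3 uint8, blue, green, red), "fx", "fy", "cx", "cy" (pixels), "dist" ([k1, k2, p1, p2, k3] as OpenCV has them; the pictures are not rectified), "eye" and "rotation" of the camera in the world; the wrist camera has in their place "mount" (4x4, takes a point from camera to tool coordinates, whose origin is the TCP and whose axes are the flange's). Camera axes: x right, y down, z forward; pixel columns grow to the right and rows downward; lengths in m; the calibration is good to about 2 mm. A picture is of the moment at which its call begins: read the wrist's pose just before it. There is no depth.
- bot.hand_in(): hands the job in, once; it reports no verdict.
The state is a dict: "time_s": time; "joint_positions": joint angles; "joint_vel": joint speeds; "joint_efforts": joint torques, N m; "ee_pos": TCP position; "eef_rot": TCP orientation; "contact_force": force on the tool from outside, world axes, zero at the start; "wrist_torque": the same for the moment, N m; "gripper_width": opening from 0.0 (shut) to 1.0 (fully open).
Only numpy, scipy, OpenCV 4.12 (cv2) and the standard library are available. Lean on these libraries where they do the work, as an engineer would, in place of code of your own. Each camera call takes 0.05 s, during which the arm holds its last target. There are 200 camera calls.

### The job

Turn the heavy plaster mould half round by pushing at its corners with the fingertips or the outside of the fingers, until its plain back (the side opposite the open mouth) stands flat against the face of the wooden stop rail, with no part of it past the rail's ends. Push gently and never grip, lift or tip it, and keep the fingers out of its hollow. Leave everything else on the bench where it is, and finish clear of the mould.

Things in the scene. Friction and masses are not known exactly. Their poses are not given: they have to be found in the camera images.
- mould: the mould half: off-white plaster block, 120 mm in its x, 150 mm in its y, 65 mm high, under 1 kg, loose. Plain back at +x, open mouth at -x. Two 16 mm knobs stand 5 mm proud of its top, by the back. Origin: centre of the underside, z up. Slides at a push of 4 to 12 N, up to 25 N with a corner rubbing on the rail. Starts turned 25 to 70 degrees anticlockwise (from above) from facing the rail, nearest corner 20 to 65 mm from it
- hollow: surface of the hollow in the mould's top, part of it, same origin and axes: half a beaker, 80 mm wide, 40 mm deep, axis along x, running out through the mould's front face at -x as the open mouth. Below it the lowest 25 mm of the front face is solid right across, as are the 35 mm wide walls beside it to full height; the back wall is 25 mm thick. Not to be touched
- mould_back_left (a point): the corner of the mould's plain back on its own +y side, at (60, 75, 20) mm in the mould's frame; axes as the mould's
- mould_back_right (a point): the corner of the mould's plain back on its own -y side, at (60, -75, 20) mm in the mould's frame; axes as the mould's
- rail: the stop rail: a fixed brown hardwood bar, 40 mm thick in its x, 400 mm long in its y, 36 mm high, bolted to the bench on the mould's far side from the robot. Origin: centre of its underside; x points away from the mould, z up
- rail_face (a point): middle of the rail's face towards the mould and the robot, 18 mm above the bench; axes as the rail's, so the face is its x = 0 plane and the rail reaches from y = -200 to 200 mm
- beaker_a_centre (a point): centre of a loose unglazed clay beaker, 80 mm across, 95 mm high, behind the rail. Leave alone
- beaker_b_centre (a point): centre of a second such beaker behind the rail. Leave alone
- saucepan_centre (a point): centre of the body of a loose steel saucepan, 160 mm across, 85 mm high, black handle reaching 240 mm out along its -y, to the right on the bench. Leave alone
- beater_centre (a point): a loose wooden clay beater (paddle), 285 mm long along its x (140 mm to +x, 145 mm to -x of this point), 62 mm wide, 16 mm thick, to the left on the bench. Leave alone
- peg_a_centre (a point): centre of a loose wooden spring peg, 72 mm long along its x, 10 mm wide, 12 mm high, left of the mould. Leave alone
- peg_b_centre (a point): centre of a second such peg, right of the mould. Leave alone
- brush: a loose brush, 200 mm long along its x, lying to the left. Leave alone
Things that resemble listed ones, but are neither listed nor needed, are in the scene too. Leave any blue look-alike of the mould alone.

How it is judged:
By the outcome, as a careful person would: the job done as asked, in the order asked, and still so for the second after the job is handed in, with the robot touching nothing.
It also fails if it takes over 72 s, if anything falls off the work surface, if the arm or the gripper's body presses on something with over 40 N, if the wrist force passes 120 N, or if a joint passes its speed limit or range.

## Working session

There is one attempt and no reset: what is moved stays moved. The work goes in short steps, Python scripts to look and compute and a tool call to move; the robot and the scene stay as the last step left them, time stands still between calls to the robot, and variables do not carry over. Pictures are saved under pics/ and viewed, about 8 in all and at most 12, crops included, and the job is handed in when it is done.

Besides the shell and the picture viewer there is one more tool, called by a JSON object that holds its "name" and its "arguments", one argument or row to a line. apply_moves: Moves the arm, as the interface text tells. Its arguments: {"type":"object","properties":{"deltas":{"type":"array"}},"required":["deltas"]}

```bash
mkdir -p pics; ls; cat > h.py <<'E'
import cv2,numpy as np
from cell import bot
def snap(n,f):
    s=bot.read_state(); d=bot.get_image(n); cv2.imwrite(f'pics/{f}.png',d['image']); return d,s
def ray(d,uv,z):
    """pixels -> world points on plane z (fixed cameras)"""
    K=np.array([[d['fx'],0,d['cx']],[0,d['fy'],d['cy']],[0,0,1]])
    p=cv2.undistortPoints(np.float64(uv).reshape(-1,1,2),K,np.array(d['dist'],float)).reshape(-1,2)
    r=np.c_[p,np.ones(len(p))]@np.array(d['rotation']).T
    e=np.array(d['eye']); return e+r*((z-e[2])/r[:,2])[:,None]
E
python3 - <<'E'
from h import *
for n in('top','scene'):
    d,s=snap(n,n+'0'); print(n,d['eye'],np.round(d['rotation'],2).tolist(),d['fx'])
a=[cv2.imread(f'pics/{n}0.png') for n in('top','scene')]
print(s['ee_pos'],s['eef_rot'],s['contact_force'],bot.hold_point_z)
E
```

```text
pics
top [ 0.34467696 -0.01510762  1.02536965] [-2.16, 2.11, -0.22] 366.87253678507574
scene [ 1.3492119  -0.31675936  0.5915042 ] [-1.81, -1.28, 0.69] 361.37554969283815
[ 0.23161876 -0.52573123  0.23786339] [-3.07267159e+00 -6.46530584e-01  3.64444213e-05] [-0.36419777 -0.14880118  0.28962771] 0.0187
```

```bash
sed -i "s/np.array(d\['rotation'\]).T/cv2.Rodrigues(np.float64(d['rotation']))[0].T/" h.py
```

```text
(no output)
```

View pics/top0.png

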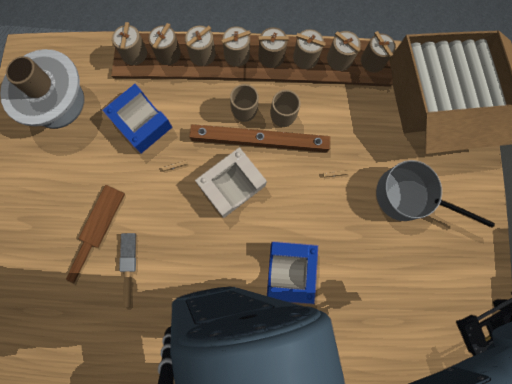

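View pics/scene0.png

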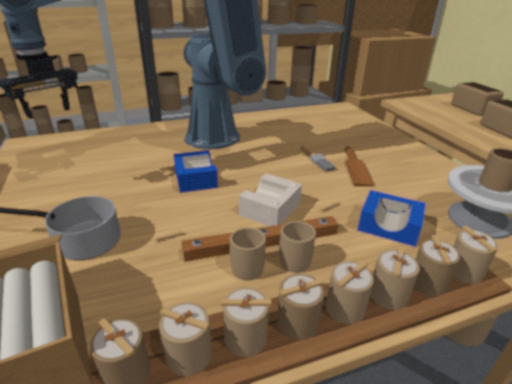

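Top view: the off-white mould is at (231,182) and the brown rail runs (190,133)–(329,143). Look-alikes are the blue mould at (138,118) and the blue mould at (293,272); the brown boards at (250,72) could pass for the rail. I choose the white one; next is a close crop and measurements.

```bash
cat >> h.py <<'E'
def mould(d):
    """outline of white mould in top view: mask hull"""
    hsv=cv2.cvtColor(d['image'],cv2.COLOR_BGR2HSV)
    m=((hsv[...,1]<70)&(hsv[...,2]>105)).astype(np.uint8)
    R=np.zeros_like(m); R[100:260,170:340]=1; m&=R
    n,l,st,c=cv2.connectedComponentsWithStats(m); i=1+np.argmax(st[1:,4])
    return (l==i).astype(np.uint8),st[i]
E
python3 - <<'E'
from h import *
d,s=snap('top','top1'); im=d['image']
m,st=mould(d); print(st)
h=cv2.convexHull(np.argwhere(m)[:,::-1].astype(np.int32)); 
q=cv2.approxPolyDP(h,4,True).reshape(-1,2); print(q.tolist())
print(np.round(ray(d,q,.065),3)[:,:2].tolist())
hsv=cv2.cvtColor(im,cv2.COLOR_BGR2HSV)
print('rail px',hsv[136,225],hsv[141,300],'wood',hsv[200,300])
c=cv2.resize(im[110:230,175:345],None,fx=4.5,fy=4.5,interpolation=cv2.INTER_CUBIC); cv2.imwrite('pics/crop1.png',c)
E
```

```text
[ 195  147   72   71 2265]
[[266, 182], [223, 217], [195, 180], [239, 147]]
[[0.554, -0.064], [0.456, 0.047], [0.554, 0.126], [0.649, 0.011]]
rail px [ 12 152 124] [ 12 150 121] wood [ 17 113 182]
```

View pics/crop1.png

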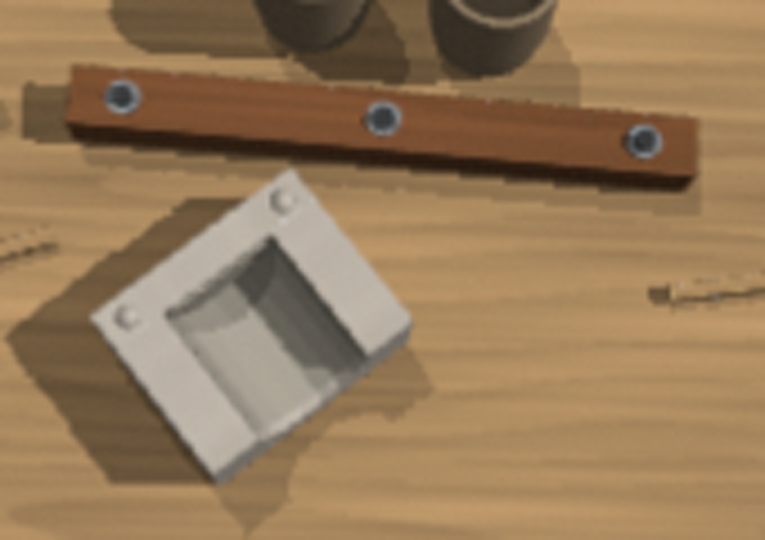

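The crop confirms the off-white mould: knobs at crop (125,318) and (283,200), so the back faces upper left; the mouth is at lower right. Top corners: back-left (92,316), back-right (293,170), front-right (411,325), front-left (218,474). The rail's front top edge runs (68,125)–(692,178).

```bash
python3 - <<'E'
from h import *
d,s=snap('top','top2')
f=lambda p,z: ray(d,np.array(p)/4.5+np.array([175,110])-0.4,z)[:,:2]
c=f([[92,316],[293,170],[411,325],[218,474]],.065); r=f([[68,125],[692,178],[72,66],[698,118],[122,97],[382,119],[645,142]],.036)
print('BL BR FR FL',np.round(c,4).tolist()); print('sides',[round(float(np.linalg.norm(c[i]-c[i-1])),4) for i in range(4)])
print('rail',np.round(r,4).tolist(),'L',np.linalg.norm(r[0]-r[1]),'thick',np.linalg.norm(r[0]-r[2]),np.linalg.norm(r[1]-r[3]))
v=r[0]-r[1]; ra=np.degrees(np.arctan2(v[1],v[0]))-90
b=c[0]-c[1]; ma=np.degrees(np.arctan2(b[1],b[0]))-90
print('rail ang',ra,'bolts',np.degrees(np.arctan2(*(r[4]-r[6])[::-1]))-90,'mould ang',ma, 'ctr',c.mean(0))
n=np.array([np.cos(np.radians(ra)),np.sin(np.radians(ra))]); t=np.array([-n[1],n[0]]); o=(r[0]+r[1])/2
print('in rail frame', np.round(np.c_[(c-o)@n,(c-o)@t],4).tolist(),'o',o)
for n_,p in dict(pegA=[[160,170],[187,164]],pegB=[[320,176],[347,173]]).items(): print(n_,ray(d,p,.006)[:,:2].round(3).tolist())
print('blue',ray(d,[[268,242],[318,245]],.065).round(3).tolist(),'beak',ray(d,[[244,103],[286,108]],.05).round(3).tolist())
E
```

```text
BL BR FR FL [[0.5544, 0.1259], [0.6483, 0.009], [0.554, -0.0641], [0.4619, 0.0473]]
sides [0.1214, 0.1499, 0.1193, 0.1446]
rail [[0.6833, 0.152], [0.6601, -0.2415], [0.7226, 0.1519], [0.7001, -0.2463], [0.7027, 0.119], [0.6926, -0.0453], [0.6828, -0.2119]] L 0.39425162834380884 thick 0.03937901199200936 0.04027718653050058
rail ang -3.3690956116449797 bolts -3.4264449053682426 mould ang 38.755205913929814 ctr [0.55465659 0.0294988 ]
in rail frame [[-0.1271, 0.1634], [-0.0265, 0.0522], [-0.1163, -0.0263], [-0.2148, 0.0795]] o [ 0.67166803 -0.04474185]
pegA [[0.594, 0.237], [0.613, 0.16]]
pegB [[0.588, -0.222], [0.6, -0.302]]
blue [[0.394, -0.072, 0.065], [0.389, -0.203, 0.065]] beak [[0.786, 0.001, 0.05], [0.774, -0.119, 0.05]]
```

Mould is 42° anticlockwise of the rail. Its centre sits at (−120, +67) mm in the rail's frame. Plan:
1. With shut fingers low down, push the left side near the back-left corner. That turns it clockwise and shifts it right.
2. Push the front square with both open fingertips on the solid walls.

Transit first.

{"name": "apply_moves", "arguments": {
  "deltas": [
    [[0,0,-9,21,53,0,255],[0,0,-9,21,53,0,255],[0,0,-9.2,21,53,0,255],[0,0,0,21,53,0,255],[0,0,0,21,53,0,255],[0,0,0,21,53,0,255],[0,0,0,21,53,0,255],[0,0,0,21,53,0,255]]
  ]
}}

```text
time_s: 1.2
ee_pos: [0.4007, -0.0918, 0.2371]
eef_rot: [-3.138, 0.133, -0.004]
contact_force: [0.6, -1.4, -0.9]
gripper_width: 0.116
```

{"name": "apply_moves", "arguments": {
  "deltas": [
    [[0,0,0,21,53,0,255],[0,0,0,21,53,0,255],[0,0,0,21,53,0,255],[0,0,0,21,53,0,255],[0,0,0,21,53,0,255],[0,0,0,0,0,0,255]]
  ]
}}

```text
time_s: 1.95
ee_pos: [0.5078, 0.1864, 0.2374]
eef_rot: [-3.139, 0.125, -0.009]
contact_force: [0.9, -0.6, -0.3]
gripper_width: 0.005
```

{"name": "apply_moves", "arguments": {
  "deltas": [
    [[0,0,1.2,2,-10,-50,255],[0,0,0,2,-10,-50,255],[0,0,0,0,0,-50,255],[0,0,0,0,0,-40,255],[0,0,0,0,0,-22,255],[0,0,0,0,0,-6,255],[0,0,0,0,0,0,255]]
  ]
}}

```text
time_s: 2.82
ee_pos: [0.5103, 0.1607, 0.015]
eef_rot: [3.139, -0.094, 0.012]
contact_force: [-0.2, -0.3, 0.3]
gripper_width: 0.004
```

```bash
python3 - <<'E'
from h import *
d,s=snap('scene','scene1'); print(s['ee_pos'],s['eef_rot'],s['contact_force'])
t,_=snap('top','top3')
a=cv2.resize(d['image'][120:270,160:360],(760,570)); cv2.imwrite('pics/v4.png',a)
E
```

```text
[0.51033643 0.16066931 0.01498492] [ 3.13869152 -0.09371266  0.01193071] [-0.15185078 -0.26487028  0.34356776]
```

View pics/v4.png

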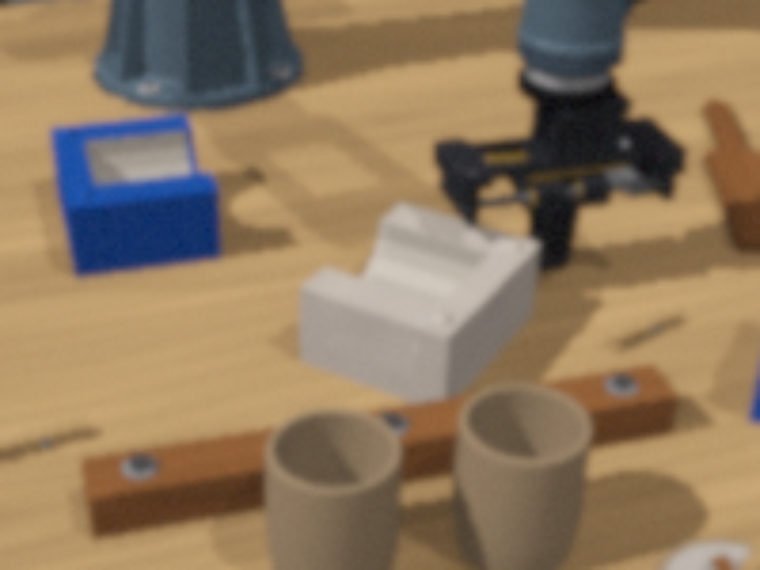

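Fingers are down beside the back-left corner, at crop (555,260), touching nothing. I raise them a little and push.

{"name": "apply_moves", "arguments": {
  "deltas": [
    [[0,0,0,6,-6,5,255],[0,0,0,6,-6,0,255],[0,0,0,6,-5,0,255],[0,0,0,6,-5,0,255],[0,0,0,6,-5,0,255],[0,0,0,6,-5,0,255],[0,0,0,6,-5,0,255],[0,0,0,6,-5,0,255]]
  ]
}}

```text
time_s: 3.92
ee_pos: [0.5628, 0.1203, 0.0242]
eef_rot: [-3.135, 0.092, -0.018]
contact_force: [-3.0, 5.1, 3.5]
gripper_width: 0.003
```

```bash
cat >> h.py <<'E'
O=np.array([.6717,-.0447]); A=np.radians(-3.4); N=np.array([np.cos(A),np.sin(A)]); T=np.array([-N[1],N[0]])
def rail(p): p=np.asarray(p)[...,:2]; return np.stack([(p-O)@N,(p-O)@T],-1)
E
python3 - <<'E'
from h import *
d,s=snap('top','top4'); print(s['ee_pos'],s['contact_force'],'tcp rail',rail(s['ee_pos']).round(3))
cv2.imwrite('pics/v5.png',cv2.resize(d['image'][110:230,175:345],None,fx=4.5,fy=4.5,interpolation=cv2.INTER_CUBIC))
E
```

```text
[0.56279527 0.12033484 0.02422001] [-3.04387842  5.12902568  3.52577424] tcp rail [-0.119  0.158]
```

View pics/v5.png

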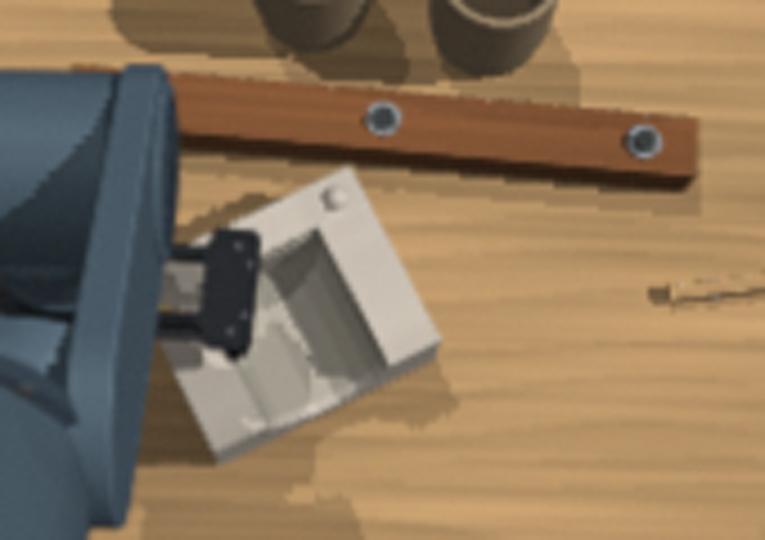

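The mould has turned about 10° and moved right: back-right corner now at crop (349,168), front-right at (438,342). Force is about 6 N. Continuing.

{"name": "apply_moves", "arguments": {
  "deltas": [
    [[0,0,0,6,-5,-3,255],[0,0,0,6,-5,0,255],[0,0,0,6,-5,0,255],[0,0,0,5,-6,-1,255],[0,0,0,5,-6,0,255],[0,0,0,5,-6,0,255]]
  ]
}}

```text
time_s: 4.72
ee_pos: [0.5981, 0.0918, 0.0222]
eef_rot: [-3.128, 0.089, -0.019]
contact_force: [0.0, 3.7, 1.3]
gripper_width: 0.006
```

```bash
cat >> h.py <<'E'
def redge(d,z=.065):
    """angle (deg) of the mould's right top edge etc. from white mask: right-side boundary points"""
    m,st=mould(d); h=cv2.convexHull(np.argwhere(m)[:,::-1].astype(np.int32)).reshape(-1,2)
    q=cv2.approxPolyDP(h.reshape(-1,1,2),3,True).reshape(-1,2); w=rail(ray(d,q,z))
    return q,w
E
python3 - <<'E'
from h import *
d,s=snap('top','top5'); print(s['ee_pos'],s['contact_force'],'tcp rail',rail(s['ee_pos']).round(3))
q,w=redge(d)
for a,b in zip(q,w): print(a,b.round(3))
E
```

```text
[0.5980687  0.09176757 0.02220304] [0.02416298 3.65002594 1.2973572 ] tcp rail [-0.082  0.132]
[261 199] [-0.164 -0.017]
[221 201] [-0.178  0.088]
[222 179] [-0.119  0.092]
[243 168] [-0.084  0.038]
[256 176] [-0.103  0.001]
```

```bash
python3 - <<'E'
import cv2
i=cv2.imread('pics/top5.png');cv2.imwrite('pics/v6.png',cv2.resize(i[110:230,175:345],None,fx=4.5,fy=4.5,interpolation=cv2.INTER_CUBIC))
E
```

```text
(no output)
```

View pics/v6.png

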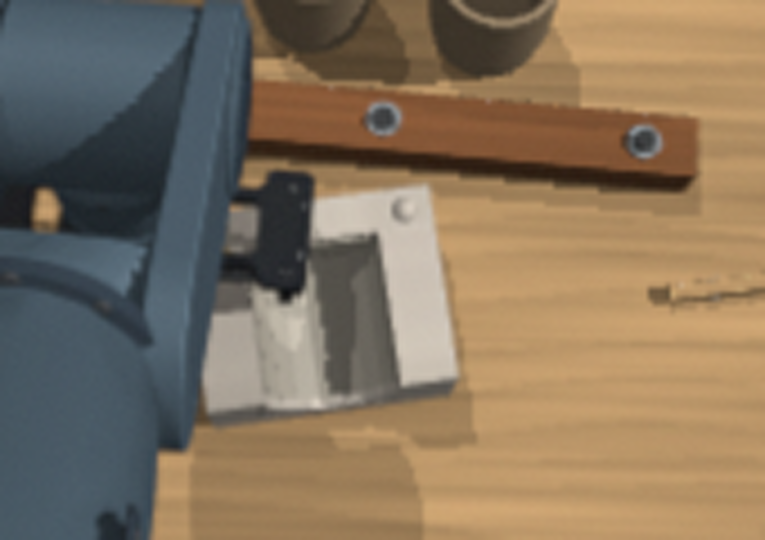

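Mould is now about 12° short of square: back-right corner at crop (428,185), front-right at (457,378). A little more of the same push.

{"name": "apply_moves", "arguments": {
  "deltas": [
    [[0,0,0,3,-6,-2,255],[0,0,0,2,-6,0,255],[0,0,0,2,-6,0,255],[0,0,0,0,-5,0,255]]
  ]
}}

```text
time_s: 5.28
ee_pos: [0.6083, 0.0692, 0.0217]
eef_rot: [-3.126, 0.088, -0.027]
contact_force: [2.7, 4.9, 1.5]
gripper_width: 0.002
```

```bash
python3 - <<'E'
from h import *
d,s=snap('top','top6'); print(s['ee_pos'],s['contact_force'],'tcp rail',rail(s['ee_pos']).round(3))
i=d['image'];cv2.imwrite('pics/v7.png',cv2.resize(i[110:230,175:345],None,fx=4.5,fy=4.5,interpolation=cv2.INTER_CUBIC))
E
```

```text
[0.60830027 0.06921425 0.02172358] [2.71163905 4.92028851 1.54620341] tcp rail [-0.07  0.11]
```

View pics/v7.png

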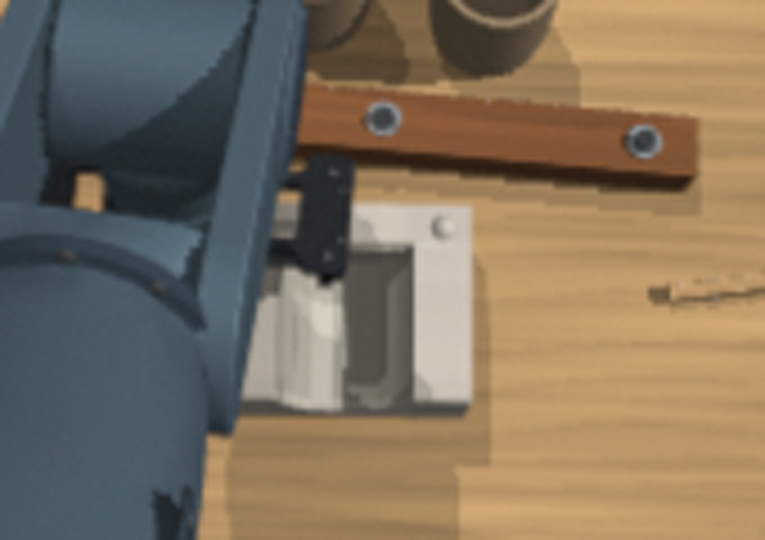

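Within about 5° of square now: right edge at crop x≈471, front top edge at y≈403. I back off, rise and open.

{"name": "apply_moves", "arguments": {
  "deltas": [
    [[0,0,0,-4,10,0,255],[0,0,0,-4,10,0,255],[0,0,0,0,0,50,255],[0,0,0,0,0,60,255],[0,0,0,-40,0,20,255],[0,0,0,-50,0,0,0],[0,0,0,-60,0,0,0],[0,0,0,-40,0,0,0]]
  ]
}}

```text
time_s: 6.32
ee_pos: [0.4009, 0.0906, 0.1524]
eef_rot: [-3.13, 0.087, -0.018]
contact_force: [-0.0, -0.7, 0.6]
gripper_width: 0.318
```

```bash
python3 - <<'E'
from h import *
d,s=snap('top','top7'); print(s['ee_pos'],s['eef_rot'],s['contact_force'],'tcp rail',rail(s['ee_pos']).round(3))
i=d['image'];cv2.imwrite('pics/v8.png',cv2.resize(i[110:230,175:345],None,fx=4.5,fy=4.5,interpolation=cv2.INTER_CUBIC))
E
```

```text
[0.40086006 0.09062588 0.15238163] [-3.13042687  0.08662435 -0.0176417 ] [-0.04347385 -0.70622738  0.572832  ] tcp rail [-0.278  0.119]
```

View pics/v8.png

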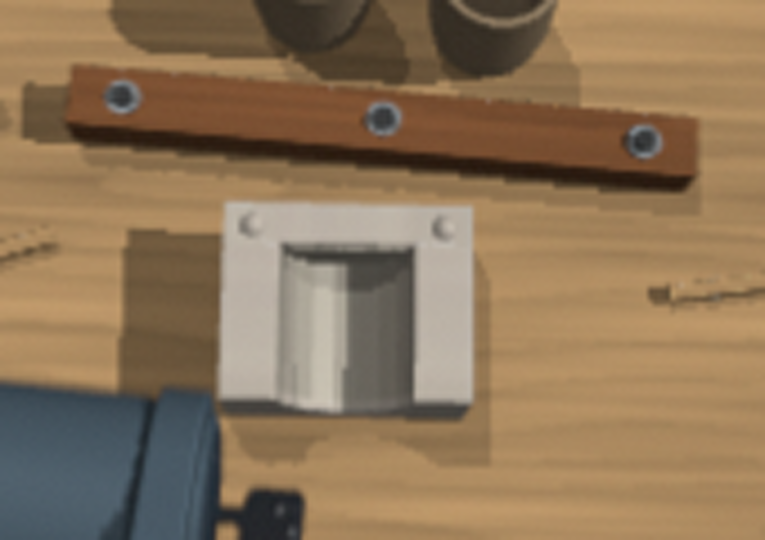

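Clear view: back corners at crop (225,203) and (472,208), front ones at (219,401) and (471,404), everything else undisturbed.

```bash
python3 - <<'E'
from h import *
d,s=snap('top','top8')
c=ray(d,np.array([[225,203],[472,208],[471,404],[219,401]])/4.5+np.array([175,110])-.4,.065)[:,:2]
print(c.round(4).tolist(),rail(c).round(4).tolist())
b=c[0]-c[1];print('rel ang',np.degrees(np.arctan2(b[1],b[0]))-90+3.4, 'ctr',c.mean(0),rail(c.mean(0)))
# target TCP 30mm before front face, aligned
g=np.array([-.06-.06,0]); 
R=rail(c); y0=R[:,1].mean(); x0=R[2:,0].min()-.035
t=O+x0*N+y0*T; print('target tcp',t,'delta mm',(t-s['ee_pos'][:2])*1000, 'ee',s['ee_pos'],'push len',-R[:2,0]*1000)
E
```

```text
[[0.6263, 0.0494], [0.6275, -0.1], [0.5072, -0.1004], [0.5052, 0.0483]] [[-0.0509, 0.0912], [-0.0409, -0.0578], [-0.1609, -0.0654], [-0.1718, 0.083]]
rel ang 3.837833684390668 ctr [ 0.56656102 -0.02567426] [-0.10608227  0.01275684]
target tcp [ 0.46606291 -0.01970357] delta mm [  69.88531713 -111.00511937] ee [0.39617759 0.09130155 0.15106211] push len [50.85471705 40.85970617]
```

{"name": "apply_moves", "arguments": {
  "deltas": [
    [[0,0,0,25,-40,0,0],[0,0,0,25,-40,0,0],[0,0,0,20,-31,0,0],[0,0,0,0,0,0,0],[0,0,0,0,0,-50,0],[0,0,0,0,0,-50,0],[0,0,0,0,0,-24,0],[0,0,0,0,0,-4,0]]
  ]
}}

```text
time_s: 7.42
ee_pos: [0.4737, -0.02, 0.0221]
eef_rot: [-3.133, 0.078, -0.024]
contact_force: [0.2, -0.7, 0.4]
gripper_width: 0.996
```

{"name": "apply_moves", "arguments": {
  "deltas": [
    [[0,0,-0.5,7,-0.4,-2,0],[0,0,0,7,-0.4,0,0],[0,0,0,7,-0.4,0,0],[0,0,0,7,-0.4,0,0],[0,0,0,7,-0.4,0,0],[0,0,0,7,-0.4,0,0],[0,0,0,7,-0.4,0,0]]
  ]
}}

```text
time_s: 8.3
ee_pos: [0.522, -0.0213, 0.0222]
eef_rot: [-3.132, 0.089, -0.01]
contact_force: [-10.4, 1.2, 5.6]
gripper_width: 1.001
```

```bash
python3 - <<'E'
from h import *
d,s=snap('top','top9'); print(s['ee_pos'],s['eef_rot'],s['contact_force'],s['wrist_torque'],'tcp rail',rail(s['ee_pos']).round(3))
e,_=snap('scene','scene9')
i=d['image'];a=cv2.resize(i[110:230,175:345],None,fx=3.4,fy=3.4,interpolation=cv2.INTER_CUBIC)[:300]
b=cv2.resize(e['image'][150:270,160:350],(578,290),interpolation=cv2.INTER_CUBIC)
cv2.imwrite('pics/v9.png',np.vstack([a,b]))
E
```

```text
[ 0.52201908 -0.02133017  0.02217602] [-3.13212021  0.08945356 -0.00968691] [-10.42307542   1.23310672   5.64013968] [ 0.02570797  1.43751596 -0.05163296] tcp rail [-0.151  0.014]
```

View pics/v9.png

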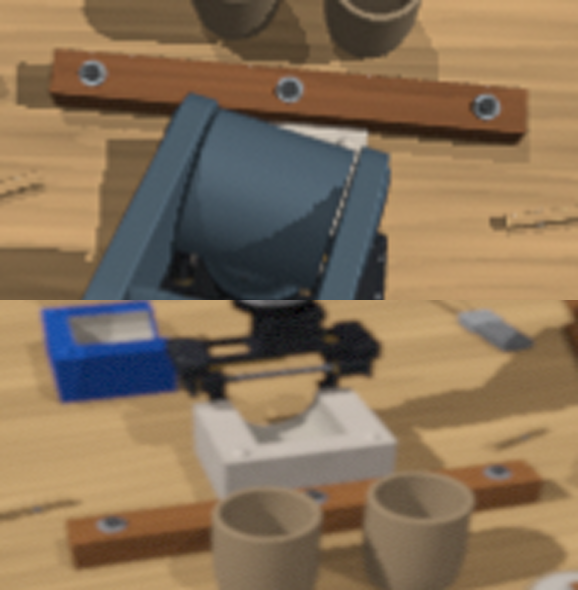

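Both fingers stand behind the two solid walls and the hollow is clear. The push is 10 N and the gap to the rail is still a few mm to 2 cm. Continuing slowly.

{"name": "apply_moves", "arguments": {
  "deltas": [
    [[0,0,0,5,-0.3,-2,0],[0,0,0,5,-0.3,0,0],[0,0,0,4,-0.2,0,0]]
  ]
}}

```text
time_s: 8.78
ee_pos: [0.534, -0.0221, 0.0202]
eef_rot: [-3.132, 0.09, 0.0]
contact_force: [-10.5, 0.9, 7.5]
gripper_width: 1.0
```

{"name": "apply_moves", "arguments": {
  "deltas": [
    [[0,0,0,3,-0.2,0,0],[0,0,0,3,-0.2,0,0]]
  ]
}}

```text
time_s: 9.02
ee_pos: [0.5384, -0.0224, 0.0203]
eef_rot: [-3.131, 0.09, 0.007]
contact_force: [-7.4, 0.4, 4.2]
gripper_width: 0.999
```

{"name": "apply_moves", "arguments": {
  "deltas": [
    [[0,0,0,2.5,-0.1,0,0],[0,0,0,2.5,-0.1,0,0]]
  ]
}}

```text
time_s: 9.28
ee_pos: [0.5409, -0.0225, 0.0203]
eef_rot: [-3.131, 0.09, 0.017]
contact_force: [-17.0, -0.1, 14.3]
gripper_width: 0.998
```

{"name": "apply_moves", "arguments": {
  "deltas": [
    [[0,0,0,2.5,-0.1,0,0],[0,0,0,2.5,-0.1,0,0]]
  ]
}}

```text
time_s: 9.52
ee_pos: [0.5404, -0.0225, 0.0204]
eef_rot: [-3.13, 0.09, 0.038]
contact_force: [-17.7, 0.2, 13.3]
gripper_width: 1.0
```

Stalled at 17 N where contact was expected. Back straight off and look.

{"name": "apply_moves", "arguments": {
  "deltas": [
    [[0,0,0,-4,0,0,0],[0,0,0,-12,1,0,0],[0,0,0,-25,1,0,0],[0,0,0,-15,1,30,0],[0,0,0,0,0,50,0],[0,0,0,-50,30,40,0],[0,0,0,-50,40,0,0],[0,0,0,-20,40,0,0]]
  ]
}}

```text
time_s: 10.52
ee_pos: [0.3711, 0.0853, 0.1403]
eef_rot: [-3.132, 0.102, 0.013]
contact_force: [0.4, 0.3, -0.1]
gripper_width: 1.005
```

```bash
python3 - <<'E'
from h import *
d,s=snap('top','top10'); print(s['ee_pos'],s['eef_rot'],s['contact_force'])
e,_=snap('scene','scene10')
i=d['image'];a=cv2.resize(i[115:215,185:335],(780,520),interpolation=cv2.INTER_CUBIC)
cv2.imwrite('pics/v10.png',a)
E
```

```text
[0.37105691 0.08529858 0.14025202] [-3.13202154  0.10169629  0.01264379] [ 0.43184375  0.31307474 -0.10995019]
```

View pics/v10.png

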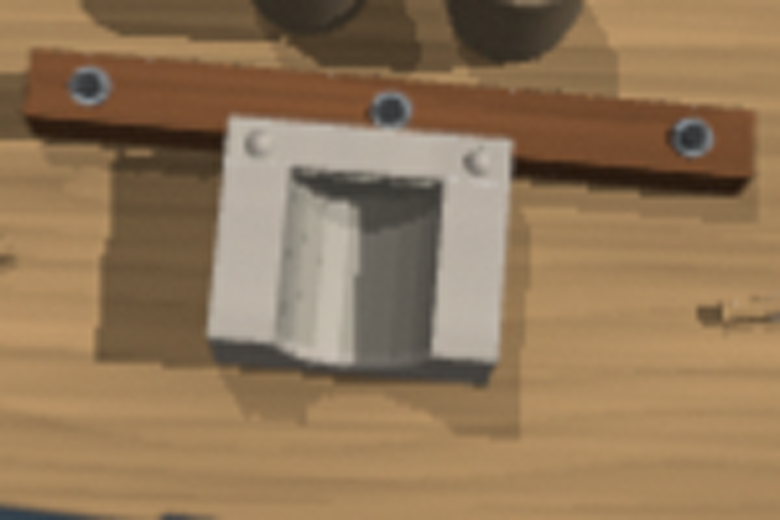

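The mould stands at the rail: back corners at crop (230,115) and (514,141), front (208,338) and (497,363), parallel with the rail within about half a degree. Numeric check of the gap, with a fresh fit of the edges.

```bash
python3 - <<'E'
from h import *
d,s=snap('top','top11')
f=lambda p,z: ray(d,np.array(p)/5.2+np.array([185,115])-.4,z)[:,:2]
c=f([[230,115],[514,141],[497,363],[208,338]],.065); print(rail(c).round(4).tolist())
k=f([[258,143],[479,162]],.07); 
g=cv2.GaussianBlur(d['image'],(0,0),.7).astype(float)
sat=cv2.cvtColor(d['image'],cv2.COLOR_BGR2HSV)[...,1].astype(float)
def edge(cols,r0,r1):  # subpixel row of strongest saturation drop/rise
    P=[]
    for u in cols:
        q=sat[r0(u):r1(u),u]; w=np.abs(np.diff(q)); j=w.argmax(); a=w[max(j-1,0):j+2]
        P.append((u, r0(u)+max(j-1,0)+.5+(a*np.arange(len(a))).sum()/a.sum()))
    return np.array(P)
b=edge(range(232,281,3),lambda u:132,lambda u:143)
w=rail(ray(d,b,.065)); p=np.polyfit(w[:,1],w[:,0],1); print('back x=%.4f at mid, slope deg %.2f'%(np.polyval(p,w[:,1].mean()),np.degrees(np.arctan(p[0]))), 'resid',(w[:,0]-np.polyval(p,w[:,1])).std())
v=d['image'].max(2).astype(int)
rl=[];
for rng in(range(196,226,3),range(290,326,3)):
    for u in rng:
        x=int(139+(u-190)*.083); q=v[x-4:x+4,u].astype(float); rl.append((u,x-4+.5+np.diff(q).argmin()))
w=rail(ray(d,rl,.036)); p=np.polyfit(w[:,1],w[:,0],1); print('rail face x=%.4f slope deg %.2f'%(p[1],np.degrees(np.arctan(p[0]))))
e,_=snap('scene','scene11')
cv2.imwrite('pics/v11.png',cv2.resize(e['image'][165:265,170:350],(792,440),interpolation=cv2.INTER_CUBIC))
E
```

```text
[[0.0013, 0.0847], [0.0003, -0.066], [-0.1201, -0.065], [-0.1198, 0.0845]]
back x=0.0042 at mid, slope deg -0.94 resid 0.005988148026225446
rail face x=0.0013 slope deg -0.02
```

View pics/v11.png

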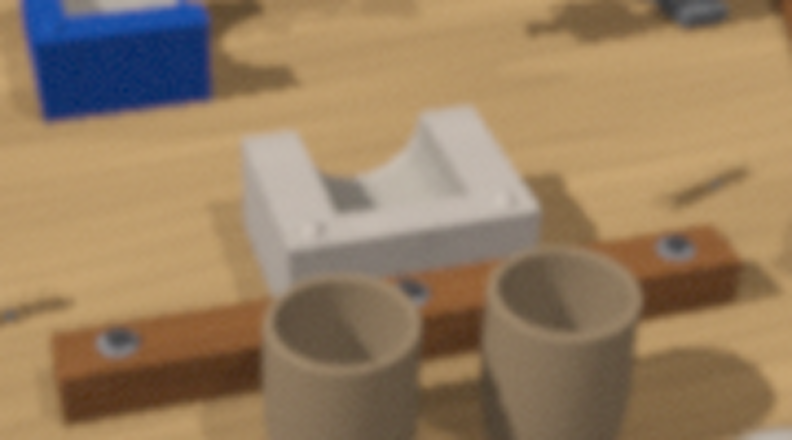

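Corner check: back at rail x = 1.3 and 0.3 mm, front at −120 mm, y from −66 to +85 mm, so flush within the calibration's error and well inside the rail's ends. (The automatic back-edge fit has 6 mm scatter, so I disregard it.) The scene view shows it upright at the rail. To be sure both corners are seated, I'll nudge each front wall with shut fingers.

{"name": "apply_moves", "arguments": {
  "deltas": [
    [[0,0,0,33,-42,0,255],[0,0,0,33,-42,0,255],[0,0,0,33,-42,0,255],[0,0,0,25,-39,0,255],[0,0,0,0,0,0,255],[0,0,0,0,0,-50,255],[0,0,0,0,0,-50,255],[0,0,0,0,0,-16,255]]
  ]
}}

```text
time_s: 11.72
ee_pos: [0.5055, -0.0961, 0.0224]
eef_rot: [-3.136, 0.108, -0.004]
contact_force: [-0.9, 1.3, -0.8]
gripper_width: 0.118
```

{"name": "apply_moves", "arguments": {
  "deltas": [
    [[0,0,0,0,14,0,255],[0,0,0,7,0,0,255],[0,0,0,7,-0.4,0,255],[0,0,0,6,-0.4,0,255],[0,0,0,3,-0.2,0,255],[0,0,0,2.5,0,0,255],[0,0,0,2.5,0,0,255]]
  ]
}}

```text
time_s: 12.6
ee_pos: [0.5378, -0.0829, 0.0273]
eef_rot: [-3.139, 0.106, -0.01]
contact_force: [-8.8, -1.3, 7.6]
gripper_width: 0.008
```

{"name": "apply_moves", "arguments": {
  "deltas": [
    [[0,0,0,2.5,0,0,255],[0,0,0,2.5,0,0,255]]
  ]
}}

```text
time_s: 12.85
ee_pos: [0.5376, -0.0825, 0.0263]
eef_rot: [-3.138, 0.104, 0.009]
contact_force: [-11.0, -1.7, 7.6]
gripper_width: 0.007
```

{"name": "apply_moves", "arguments": {
  "deltas": [
    [[0,0,0,4,0,-1,255],[0,0,0,4,0,-1,255]]
  ]
}}

```text
time_s: 13.1
ee_pos: [0.537, -0.0817, 0.023]
eef_rot: [-3.135, 0.101, 0.041]
contact_force: [-17.8, -2.0, 14.5]
gripper_width: 0.003
```

{"name": "apply_moves", "arguments": {
  "deltas": [
    [[0,0,0,-8,0,-1,255],[0,0,0,-12,0,0,255],[0,0,0,-12,0,0,255],[0,0,0,0,36,0,255],[0,0,0,0,36,0,255],[0,0,0,0,35,0,255],[0,0,0,0,0,-3,255]]
  ]
}}

```text
time_s: 13.98
ee_pos: [0.5011, 0.0269, 0.0191]
eef_rot: [-3.135, 0.106, 0.038]
contact_force: [-0.1, -0.0, 0.1]
gripper_width: 0.002
```

{"name": "apply_moves", "arguments": {
  "deltas": [
    [[0,0,0,9,-0.5,0,255],[0,0,0,9,-0.5,0,255],[0,0,0,9,-0.5,0,255],[0,0,0,7,-0.3,0,255],[0,0,0,3,0,0,255],[0,0,0,3,0,0,255],[0,0,0,3,0,0,255]]
  ]
}}

```text
time_s: 14.85
ee_pos: [0.5425, 0.0217, 0.0183]
eef_rot: [-3.135, 0.109, 0.055]
contact_force: [-14.3, -2.0, 11.0]
gripper_width: 0.001
```

{"name": "apply_moves", "arguments": {
  "deltas": [
    [[0,0,0,3,0,0,255],[0,0,0,3.5,0,0,255]]
  ]
}}

```text
time_s: 15.1
ee_pos: [0.5418, 0.022, 0.0173]
eef_rot: [-3.135, 0.106, 0.081]
contact_force: [-15.5, -3.5, 13.7]
gripper_width: 0.001
```

Both sides stall firm. Retreat clear, then check.

{"name": "apply_moves", "arguments": {
  "deltas": [
    [[0,0,0,-8,0,0,255],[0,0,0,-20,0,0,255],[0,0,0,-20,0,20,255],[0,0,0,0,0,50,255],[0,0,0,-50,20,50,255],[0,0,0,-50,20,0,255],[0,0,0,-30,30,0,255],[0,0,0,0,0,0,255]]
  ]
}}

```text
time_s: 16.1
ee_pos: [0.3665, 0.0902, 0.1314]
eef_rot: [-3.134, 0.107, 0.077]
contact_force: [-0.3, 0.0, 0.1]
gripper_width: 0.005
```

```bash
python3 - <<'E'
from h import *
d,s=snap('top','top12'); print(s['time_s'],s['ee_pos'],s['contact_force'],s['gripper_width'])
a=cv2.imread('pics/top0.png'); x=cv2.absdiff(a,d['image']).max(2)
cv2.imwrite('pics/v12.png',np.vstack([cv2.resize(d['image'][105:215,185:335],(600,440),interpolation=cv2.INTER_CUBIC),cv2.resize(cv2.hconcat([d['image'],cv2.merge([x]*3)])[:270],(600,158))]))
E
```

```text
16.1 [0.36646078 0.0901561  0.13144376] [-0.31811711  0.01490525  0.09987712] 0.005286001347541118
```

View pics/v12.png

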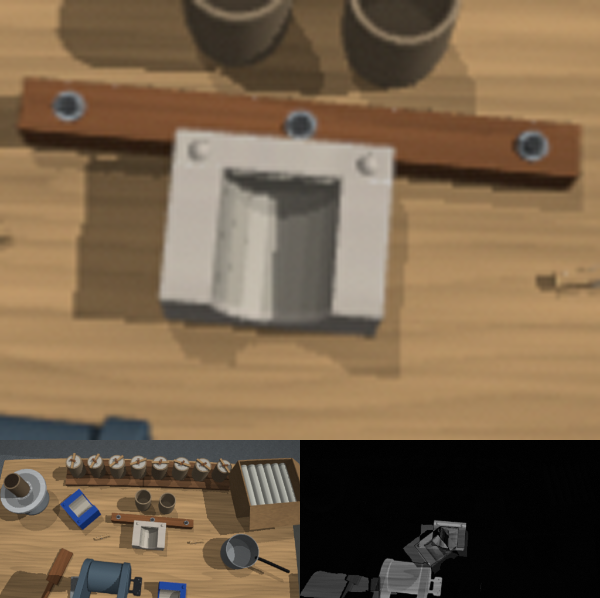

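The mould's back edge, (177,130)–(395,148), is parallel with the rail. The difference picture shows that only the mould and the arm have changed. Handing in.

```bash
python3 -c "
from cell import bot; print(bot.hand_in())"
```

```text
the job is handed in; nothing more can be done
None
```

I turned the mould about 42° clockwise by pushing low on its left side near the back-left corner with shut fingers. I then slid it square against the rail with both open fingertips on its solid front walls, and nudged each front wall once more with shut fingers to seat it. The job was handed in at about 16 s of robot time. The sideways push never read over about 18 N (about 23 N in all).

**Last checks:**
- **Fit:** measured before the final nudges, the back corners were 1.3 and 0.3 mm from the rail face line, within the calibration error. In the last picture the back edge still looks parallel with the rail.
- **Rail ends:** the mould spans about −66 to +85 mm along the rail, well inside ±200 mm.
- **Seating:** the pushes on both sides stalled firmly at 15–18 N.
- **Surroundings:** the before/after difference picture shows only the mould and arm changed. The bottom strip of the bench, with the tail ends of the beater and brush, lay outside that comparison.
- **Clearance:** the arm finished clear of the mould, with contact force near zero.

**Disagreed or noisy:**
- An automatic fit of the back edge gave 4 mm and −0.9°, but with 6 mm scatter. I set it aside in favour of the corner measurements and the push stalls.
- The tool tilted a few degrees under load, giving an upward force reading of up to about 14 N while pushing. The last picture shows the mould standing level.

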